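Turn the sample leaf over

TASK

The plywood sample leaf on the wooden sample stand leans half open on one side of its steel spine. Without pinching or picking up anything, push the leaf with a fingertip up and over the spine, then gently press it down until it lies flat on the other side, and take the hand away. Keep the stand where it is on the worktop and leave the vise, the shoe last, the hammer and the tin alone.

Things in the scene. Friction and masses are not known exactly. Their poses are not given: they have to be found in the camera images.
- stand: Heel sample stand, 1.6 to 2.4 kg, loose on the worktop, facing any way: dark board 170 (x) by 250 (y) by 12 mm. A steel spine rod runs along x over its middle, in end brackets 40 mm high at x = +-78 mm. Soft foam-rubber rests at y = +-85 mm, tops 28 mm up. Origin: centre of the underside. The leaf starts over the -y half and must end over the +y half.
- leaf (a joint): Leaf angle, rad: 0 flat over the stand's -y half, 1.57 upright, 3.14 flat over the +y half (stops at 0 and 3.14); starts at 0.6 to 1.0. Thin ply, 140 mm along the spine, 4 mm thick, edge 110 mm from the axis, 130 g. Stiff hinge (0.15 N m): stays where left; 2 to 6 N at the edge turn it. Springy: the edge gives 5 mm at 10 N. Samples on both faces 25 to 75 mm from the spine; outer 30 mm plain.
- spine (a point): Middle of the spine, on the hinge axis, 30 mm above the worktop; axes as the stand's (x along the spine, y towards the side where the leaf must end).
- leaf_edge (a point): Middle of the leaf's free edge, in the middle of its 4 mm thickness, 110 mm from the hinge axis; moves with the leaf.
- vise: Cast-iron bench vise gripping a black rubber heel, about 160 x 125 x 145 mm, origin under its base. Leave alone.
- last: Cast-iron shoe last (foot shape) on a round foot, 215 mm long, 140 mm high, origin under the foot. Leave alone.
- hammer: Claw tack hammer with hickory handle, lying flat, 275 mm long along its x, head at +x, 26 mm high, origin under the middle of its length. Leave alone.
- tin: Open round tin of steel heel plates, 90 mm diameter, 28 mm high, origin under its centre. Leave alone.

How it is judged:
By the outcome, as a careful person would: the job done as asked, in the order asked, and still so for the second after the job is handed in, with the robot touching nothing.
It also fails if it takes over 40 s, if anything falls off the work surface, if the arm or the gripper's body presses on something with over 40 N, if the wrist force passes 120 N, or if a joint passes its speed limit or range.

ROBOT

A 6-joint arm with a two-finger parallel gripper is mounted at the origin on the work surface. World frame = base frame: x ahead of the robot, y to its left, z up, the work surface at z = 0. Lengths are in m, angles in rad, forces in N, time in s.
With the tool pointing down it reaches from about 0.375 to 0.9 m from the base axis. Payload 3.1 kg.
Tool frame: the origin (TCP) lies between the finger pads; the fingertips stand 22 mm ahead of it and the grasp point (between the pads) lies 3 mm ahead of it; z points along the fingers, y is the line along which they close (so a half turn about z gives the same grasp; the last joint's range is limited). The gripper opens to 87 mm and grips with 3 to 60 N. Pads are 19 mm wide; open, the fingers measure 117 mm over their backs; the gripper's body (75 mm by 190 mm) begins 51 mm behind the grasp point.
Start: joints at [0.941, 0.527, 1.433, -0, 1.181, -0.178], TCP at [0.273, 0.562, 0.245] pointing down, gripper open.
Joint ranges: [-3.08, 3.08], [-0.75, 2.2], [0.22, 2.44], [-1.43, 4.57], [0, 2.65], [-2.85, 2.85]. Speed limits (rad/s): [2.79, 2.79, 3.14, 3.14, 3.14, 3.14].

INTERFACE

Orientations are given as a unit quaternion [x, y, z, w].
In Python, from rig import get_obs, camera, get_calibration, hand_in, cut_out gives the robot as it stands.
- The arm moves only by the shell command python3 -m inch 'ROWS' [OPENING] [FORCE]. ROWS is JSON, one flat list of numbers, 6 for each row, row after row: the shift along the tool's x, y, z scaled (see below), then the turn, a rotation vector about the tool's x, y, z scaled (see below). A call has 1 to 20 rows; each row is the pose to reach, as a shift and turn from the pose commanded when the call began, along the tool's axes at that moment; what a row does not reach only later rows make up. The controller multiplies each number of a shift by 0.08 m and each number of a turn by 90 degrees. A row lasts 1/12 s, in which the tool goes at most 41.7 mm and 7.16 degrees, less where a joint would pass 70% of its speed; a pose out of reach is approached as far as the arm can. A call with a number of a shift or a turn outside -1 to 1 is refused whole. A call with a gripper value outside its range is refused whole. OPENING is the finger opening in mm, from 0 to 87, set as the call begins (- or left out, the last holds). The fingers move at their own pace and stop on an object; FORCE is the grip in N (left out, the last holds). Time passes only in rows, so rows that repeat a pose let the fingers close. It gives the time, the measured TCP pose, the force, the opening and the grip force at its end, in the units of the state.
- get_obs(): the state, without advancing time (a new reading comes with each control period).
- camera(name): name is "side" or "top" or "wrist"; returns the picture (420x560x3 uint8, red, green, blue); there is no depth.
- get_calibration(name): a dict with "vertical_fov" (degrees; the focal length in pixels is half the picture's height over the tangent of half this angle, whatever the lens; pixels are square), "cx", "cy" (the principal point, pixels), "D" ([k1, k2, p1, p2, k3] as OpenCV has them; the pictures are not rectified), "T" (4x4, takes a point from camera to world coordinates). Camera axes: x right, y down, z forward; pixel columns grow to the right and rows downward; lengths in m; the calibration is good to about 2 mm. A picture is of the moment at which its call begins: read the wrist's pose just before it. get_calibration takes no time and is no camera call; for the wrist camera it gives the pose at the moment of the call.
- hand_in(): hands the job in; it is judged then, once.
Trained networks look in the newest picture that a camera, given by its name, has taken for a name from the list of things; names that differ only in an ending like _2 or _b are one class to them, and where a whole thing is asked for, a point or a joint stands for the part that bears it (a point fixed in the world has none). Each returns a list of dicts, best first, with "conf" (0 to 1); they miss things now and then, are a little off and sometimes report something else, mostly with a low value. They report only what shows in the picture. A call takes as long as a camera call.
- cut_out(camera, thing): "region" (420x560 bool, what is visible of it) and "bbox" ([left, top, right, bottom] in pixels, round what is visible of it).
The state is a dict: "time": time; "q": joint angles; "joint_velocities": joint speeds; "joint_torque": joint torques, N m; "position": TCP position; "tool_rot": TCP orientation; "ft_force": force on the tool from outside, world axes, zero at the start; "moment": the same for the moment, N m; "grip_width": finger opening in m; "grip_force": force on a finger pad.
Only numpy, scipy, OpenCV 4.12 (cv2) and the standard library are available. Lean on these libraries where they do the work, as an engineer would, in place of code of your own. Each camera call takes 0.05 s, during which the arm holds its last target. There are 200 camera calls.

## Working session

There is one attempt and no reset: what is moved stays moved. The work goes in short steps, Python scripts to look and compute and a shell command to move; the robot and the scene stay as the last step left them, time stands still between calls to the robot, and variables do not carry over. Pictures are saved under pics/ and viewed, at most 10 in all, crops included, and the job is handed in when it is done.

```bash
mkdir -p pics
python3 - <<'E'
from rig import *
import cv2,numpy as np
for n in("top","side"):
    im=camera(n); cv2.imwrite(f"pics/{n}0.png",im[:,:,::-1])
    for t in("stand","leaf"):
        for r in cut_out(n,t)[:2]: print(n,t,r["conf"],r["bbox"])
    c=get_calibration(n); print(c["vertical_fov"],c["cx"],c["cy"],c["D"],np.round(c["T"],3).tolist())
o=get_obs();print(o)
E
```

```text
top stand 0.57 [250.0, 135.4, 338.1, 240.1]
top stand 0.51 [111.5, 136.9, 162.1, 200.4]
top leaf 0.8 [268.9, 143.1, 326.9, 191.4]
42.95956113524757 283.8003540821475 205.61615920075266 [0.02759033 0.         0.         0.         0.        ] [[0.015, -0.994, 0.105, 0.385], [-1.0, -0.014, 0.01, -0.006], [-0.009, -0.105, -0.994, 1.435], [0.0, 0.0, 0.0, 1.0]]
side stand 0.87 [253.0, 171.9, 350.8, 237.7]
side leaf 0.58 [293.7, 172.3, 339.0, 223.9]
side leaf 0.2 [251.3, 174.1, 350.1, 238.1]
57.94403493884046 276.7892398457215 209.79790782640458 [0.00738431 0.         0.         0.         0.        ] [[0.942, -0.184, 0.281, 0.251], [-0.335, -0.559, 0.758, -0.757], [0.017, -0.808, -0.589, 0.618], [0.0, 0.0, 0.0, 1.0]]
{'time': 0.3, 'q': array([ 9.40478770e-01,  5.27886968e-01,  1.43308239e+00,  1.98410859e-05,
        1.18141376e+00, -1.78480232e-01]), 'joint_velocities': array([ 2.64880984e-05, -3.16755473e-03, -1.68904588e-03, -1.82770876e-04,
       -3.91832151e-04, -7.14441480e-04]), 'joint_torque': array([ 3.50461996e-04, -4.39563096e+01, -1.76550257e+01,  6.32514409e-02,
        5.49780519e-02, -1.22150236e-04]), 'position': array([0.27270136, 0.56210321, 0.24418851]), 'tool_rot': array([ 2.24005431e-01,  9.74587816e-01, -3.59743880e-04, -1.63947670e-04]), 'ft_force': array([ 0.26292457, -0.24683505, -0.48063296]), 'moment': array([-0.01639273, -0.00857734,  0.06580086]), 'grip_force': 0.0, 'grip_width': 0.08697620279872101}
```

View pics/top0.png

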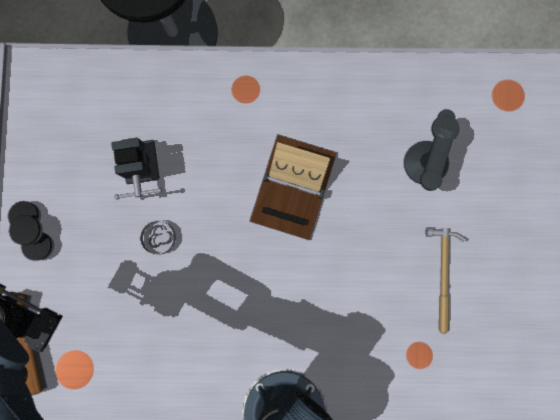

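View pics/side0.png

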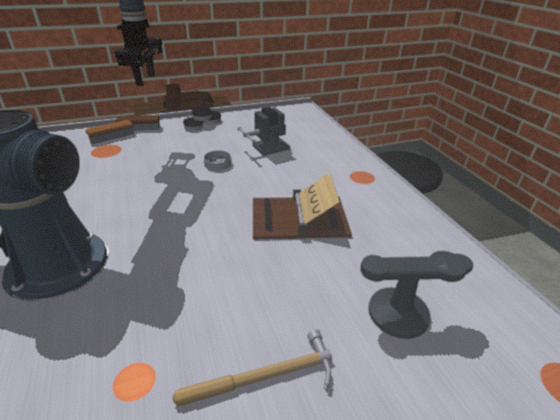

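```bash
cat > h.py <<'E'
from rig import *
import cv2,numpy as np
from scipy.spatial.transform import Rotation as R
def K(c):
    f=210/np.tan(np.radians(c["vertical_fov"])/2); return np.array([[f,0,c["cx"]],[0,f,c["cy"]],[0,0,1]])
def ray(c,p):
    u=cv2.undistortPoints(np.array([[p]],float),K(c),np.array(c["D"]))[0,0]; T=np.array(c["T"])
    return T[:3,3],T[:3,:3]@[*u,1]
def atz(c,p,z):
    o,d=ray(c,p); return o+d*(z-o[2])/d[2]
def proj(c,P):
    T=np.linalg.inv(c["T"]); return cv2.projectPoints(np.array(P,float),cv2.Rodrigues(T[:3,:3])[0],T[:3,3],K(c),np.array(c["D"]))[0][:,0]
E
python3 - <<'E'
from h import *
c=get_calibration("top")
for p in [(250,222),(311,240),(277,135),(337,152),(267,180),(326,193)]: print(p,atz(c,p,.012),atz(c,p,.03)[:2])
im=cv2.imread("pics/top0.png")[120:250,230:360]
a=cv2.resize(im,(600,600),interpolation=cv2.INTER_CUBIC)
cv2.imwrite("pics/z.png",a)
E
```

```text
(250, 222) [0.48913579 0.09855087 0.012     ] [0.48781367 0.0972269 ]
(311, 240) [ 0.44348414 -0.06493245  0.012     ] [ 0.44273949 -0.06418842]
(277, 135) [0.727193   0.03025643 0.012     ] [0.72285955 0.02979636]
(337, 152) [ 0.68238549 -0.13289275  0.012     ] [ 0.67861884 -0.13128905]
(267, 180) [0.60324301 0.05518233 0.012     ] [0.60047748 0.05440695]
(326, 193) [ 0.57014056 -0.10395836  0.012     ] [ 0.56779376 -0.10272067]
```

View pics/z.png

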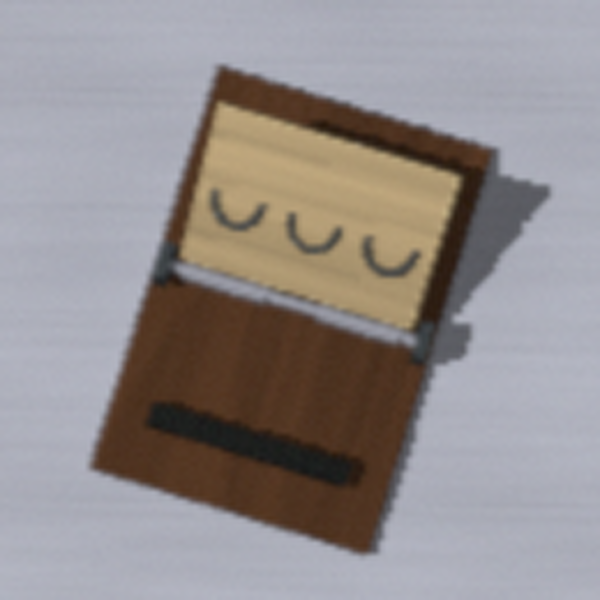

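The zoom shows the board's corners at zoom pixels (220,67), (495,150), (92,467) and (370,553), and the leaf's free edge running from (222,102) to (463,177). The leaf is over the far half, so +y points towards the robot.

```bash
cat >> h.py <<'E'
def stand(cx,cy,th):
    # stand +y = -(far) ; returns fn local(from underside)->world
    Rz=R.from_euler('z',th).as_matrix()
    return lambda P:(Rz@np.array(P,float).T).T+[cx,cy,0]
E
python3 - <<'E'
from h import *
from scipy.optimize import least_squares
c=get_calibration("top")
z=lambda p:(np.array(p)+.5)*130/600-.5+[230,120]
far=[z(p) for p in[(220,67),(495,150)]]; near=[z(p) for p in[(92,467),(370,553)]]
lf=[z(p) for p in[(222,102),(463,177)]]
pix=np.array(far+near+lf)
# left (world +y) far, right far. stand y axis toward robot (-x world) => th~+90deg; stand x ~ world +y
def f(v):
    S=stand(*v[:3]); a=v[3]
    e=[-.110*np.cos(a),.03+.110*np.sin(a)]
    P=S([[.085,-.125,.012],[-.085,-.125,.012],[.085,.125,.012],[-.085,.125,.012],[.07,*e],[-.07,*e]])
    return (proj(c,P)-pix).ravel()
s=least_squares(f,[.58,-.02,np.pi/2,.8]); print(s.x,np.round(f(s.x),1))
S=stand(*s.x[:3]);a=s.x[3]
print("edge",S([[0,-.11*np.cos(a),.03+.11*np.sin(a)]]),"spine",S([[0,0,.03]]),"xdir",S([[1,0,0]])-S([[0,0,0]]))
cs=get_calibration("side")
print(proj(cs,S([[.07,-.11*np.cos(a),.03+.11*np.sin(a)],[-.07,-.11*np.cos(a),.03+.11*np.sin(a)],[-.085,.125,.012],[-.085,-.125,.012]])))
r=R.from_quat(get_obs()["tool_rot"]).as_matrix();print(r)
E
```

```text
[ 0.58724755 -0.01628824  1.28184944  0.68910078] [ 0.  -0.6  0.3 -0.3 -0.4  0.3  0.2  0.7 -0.3  0.   0.1 -0.1]
edge [[ 0.66862796 -0.0404799   0.09994277]] spine [[ 0.58724755 -0.01628824  0.03      ]] xdir [[0.28494293 0.95854448 0.        ]]
[[329.03777296 172.70661212]
 [338.63035445 202.49229256]
 [251.6627267  236.50880133]
 [351.60359822 234.41821117]]
[[-8.99643080e-01  4.36625809e-01 -4.80731969e-04]
 [ 4.36626045e-01  8.99642875e-01 -6.27753668e-04]
 [ 1.58393637e-04 -7.74654342e-04 -9.99999687e-01]]
```

```bash
python3 -m inch '[0,0,0,0,0,-0.104, 0,0,0,0,0,-0.104, 0,0,0,0,0,-0.104]' 0 5
for i in 1 2 3; do python3 -m inch '[-0.4,-0.32,0,0,0,0, -0.8,-0.64,0,0,0,0, -1,-0.8,0,0,0,0]'; done
python3 - <<'E'
from h import *
o=get_obs();print(R.from_quat(o["tool_rot"]).as_matrix().round(4),o["ft_force"],o["grip_width"])
E
```

```text
time: 0.55
position: [0.2728, 0.5622, 0.2444]
tool_rot: [0.143, 0.99, -0.0, -0.0]
ft_force: [-0.4, 0.5, -0.4]
grip_width: 0.0743
grip_force: 0.0
time: 0.8
position: [0.3326, 0.4755, 0.2444]
tool_rot: [0.145, 0.989, -0.001, 0.0]
ft_force: [-0.4, -0.3, 1.4]
grip_width: 0.055
grip_force: 0.0
time: 1.05
position: [0.3918, 0.391, 0.2446]
tool_rot: [0.145, 0.989, -0.001, 0.001]
ft_force: [-0.0, 0.1, -0.4]
grip_width: 0.0351
grip_force: 0.0
time: 1.3
position: [0.4507, 0.3068, 0.2447]
tool_rot: [0.145, 0.989, -0.0, 0.001]
ft_force: [-0.0, 0.8, 0.0]
grip_width: 0.0151
grip_force: 0.0
[[-9.577e-01  2.879e-01  1.700e-03]
 [ 2.879e-01  9.577e-01 -1.100e-03]
 [-2.000e-03 -6.000e-04 -1.000e+00]] [-0.02608122  0.75733782  0.0480568 ] 0.01506355017227294
```

```bash
for i in 1 2 3 4; do python3 -m inch '[-0.4,-0.32,0,0,0,0, -0.8,-0.64,0,0,0,0, -1,-0.8,0,0,0,0]'|grep -E 'posi|time'; done
cat > w.py <<'E'
from h import *
def loc():
    o=get_obs();p=o["position"];d=p-[.58725,-.0163,0]
    y=np.array([-.9585,.285]);x=np.array([.285,.9585])
    print("local x,y,z mm",(1e3*np.array([d[:2]@x,d[:2]@y,d[2]])).round(1),"yaw",np.round(R.from_quat(o["tool_rot"]).as_matrix()[:,1],3),"F",np.round(o["ft_force"],1),"t",round(float(o["time"]),2),o["grip_width"])
E
python3 -c "
from w import *
loc()
im=camera('wrist');cv2.imwrite('pics/w1.png',im[:,:,::-1])
c=get_calibration('wrist');S=stand(.58725,-.01629,1.28185)
a=.689;print(proj(c,S([[.07,-.11*np.cos(a),.03+.11*np.sin(a)],[-.07,-.11*np.cos(a),.03+.11*np.sin(a)],[.085,-.125,.012],[-.085,-.125,.012]])).round())"
```

```text
time: 1.55
position: [0.5096, 0.2225, 0.2448]
time: 1.8
position: [0.5682, 0.138, 0.2448]
time: 2.05
position: [0.6267, 0.0535, 0.2448]
time: 2.3
position: [0.6849, -0.031, 0.2446]
local x,y,z mm [ 13.7 -97.8 244.6] yaw [ 0.288  0.958 -0.001] F [ 0.6 -0.  -0.3] t 2.3 0.000492505739912292
[[337. 187.]
 [194. 188.]
 [334. 205.]
 [204. 205.]]
```

View pics/w1.png

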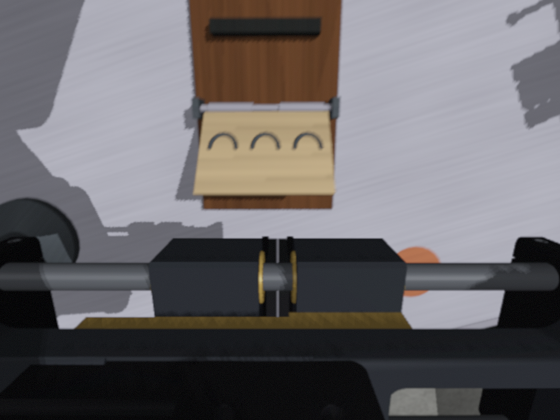

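The wrist view shows the free edge at row 192, columns 195–333, and the far board edge at row 208. That is within about 4 px of the prediction, so the stand may sit about 3 mm further out. I'll descend behind the edge with extra clearance.

```bash
python3 -m inch '[-0.3,-0.17,0,0,0,0, -0.32,-0.17,0.3,0,0,0, -0.32,-0.17,0.7,0,0,0, -0.32,-0.17,1,0,0,0]'|grep -E 'force'
python3 -m inch '[0,0,0.3,0,0,0, 0,0,0.6,0,0,0, 0,0,0.8,0,0,0, 0,0,0.8,0,0,0, 0,0,0.8,0,0,0]'|grep -E 'force'
python3 -c "
from w import *
loc()
im=camera('side');cv2.imwrite('pics/s1.png',cv2.resize(im[120:270,200:400,::-1],(800,600)))
loc()"
```

```text
ft_force: [-0.5, 0.6, -0.3]
grip_force: 0.0
ft_force: [0.6, 0.0, 0.2]
grip_force: 0.0
local x,y,z mm [   3.9 -118.7   99.5] yaw [ 0.285  0.959 -0.   ] F [0.6 0.  0.2] t 3.1 0.00038973117511545397
local x,y,z mm [   3.9 -119.9  101. ] yaw [0.285 0.959 0.   ] F [ 0.4  0.7 -0.2] t 3.15 0.0005241469502437311
```

View pics/s1.png

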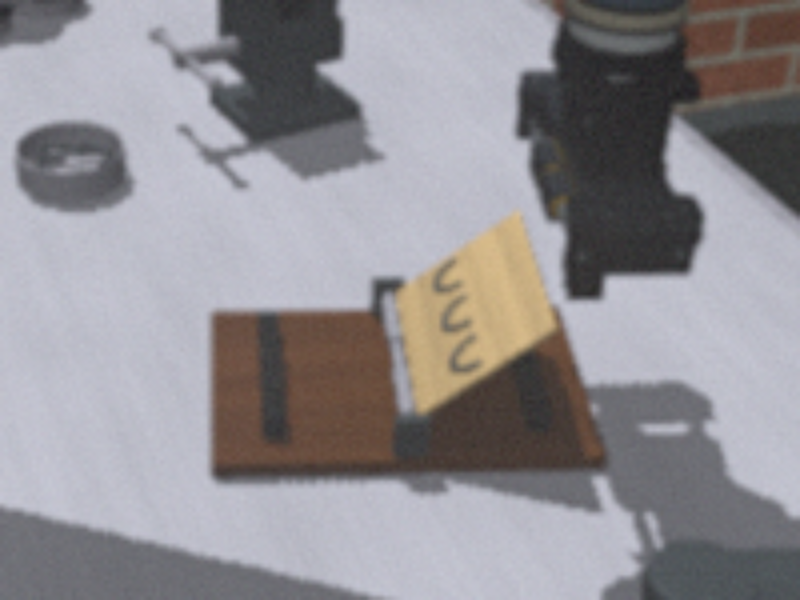

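Side view: the fingertip (zoom pixel 585,297) is beyond and below the leaf edge line, which runs (520,212)–(558,325). The stand and leaf haven't moved, so I'll push the first part of the arc.

```bash
python3 -m inch '[0.15,0,-0.03,0,0,0, 0.29,0,-0.06,0,0,0, 0.365,0,-0.125,0,0,0, 0.44,0,-0.19,0,0,0, 0.52,0,-0.26,0,0,0, 0.6,0,-0.33,0,0,0, 0.66,0,-0.36,0,0,0, 0.73,0,-0.39,0,0,0, 0.79,0,-0.42,0,0,0, 0.85,0,-0.445,0,0,0, 0.91,0,-0.47,0,0,0, 0.975,0,-0.49,0,0,0, 0.975,0,-0.49,0,0,0]'|grep -E 'force'
python3 -c "
from w import *
loc()
im=camera('side');cv2.imwrite('pics/s2.png',cv2.resize(im[120:270,200:400,::-1],(800,600)))
loc()"
```

```text
ft_force: [0.9, -1.4, 0.3]
grip_force: 0.5
local x,y,z mm [  3.7 -39.3 139.2] yaw [ 0.284  0.959 -0.   ] F [ 0.9 -1.4  0.3] t 4.23 0.0004607198632126556
local x,y,z mm [  3.7 -39.8 139.1] yaw [ 0.284  0.959 -0.   ] F [ 0.6 -0.  -0.5] t 4.28 0.0004694301593927026
```

View pics/s2.png

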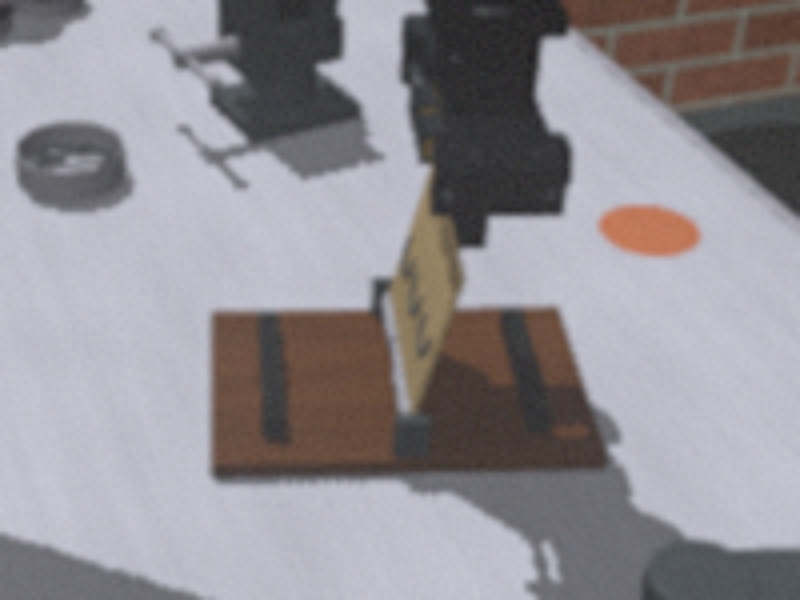

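The leaf is at about 1.3 rad with its edge against the finger, and the stand hasn't moved. A knuckle block sits behind the fingertip, so I'll check how far the tip sticks out below it.

```bash
python3 -c "
from w import *
c=get_calibration('side');S=stand(.58725,-.01629,1.28185)
f=lambda P:((proj(c,S(P))-[200,120])*4).round()
print(f([[-.011,-.040-.0095,.117],[-.011,-.040+.0095,.117],[-.011,-.0495,.137],[-.011,-.0495,.157]]))
print(f([[-.051,-.040,.117],[-.051,-.04,.137],[-.051,-.075,.137],[-.051,-.075,.157]]))
"
```

```text
[[484. 254.]
 [454. 255.]
 [487. 227.]
 [490. 198.]]
[[478. 290.]
 [481. 262.]
 [539. 261.]
 [543. 232.]]
```

```bash
python3 -m inch '[0.08,0,-0.02,0,0,0, 0.16,0,-0.03,0,0,0, 0.25,0,-0.04,0,0,0, 0.36,0,-0.04,0,0,0, 0.43,0,-0.04,0,0,0, 0.5,0,-0.045,0,0,0, 0.57,0,-0.045,0,0,0, 0.64,0,-0.04,0,0,0, 0.71,0,-0.02,0,0,0, 0.78,0,0,0,0,0, 0.85,0,0.02,0,0,0, 0.92,0,0.045,0,0,0, 0.98,0,0.07,0,0,0, 0.98,0,0.07,0,0,0]'|grep -E 'force'
python3 -c "
from w import *
loc()
im=camera('side');cv2.imwrite('pics/s3.png',cv2.resize(im[120:270,200:400,::-1],(800,600)))
loc()"
```

```text
ft_force: [1.0, -0.7, 0.0]
grip_force: 0.3
local x,y,z mm [  3.6  38.8 133.5] yaw [ 0.284  0.959 -0.   ] F [ 1.  -0.7  0. ] t 5.45 0.000491183372212649
local x,y,z mm [  3.6  38.2 133.7] yaw [ 0.284  0.959 -0.   ] F [ 0.   0.5 -0.4] t 5.5 0.00044630513631132635
```

View pics/s3.png

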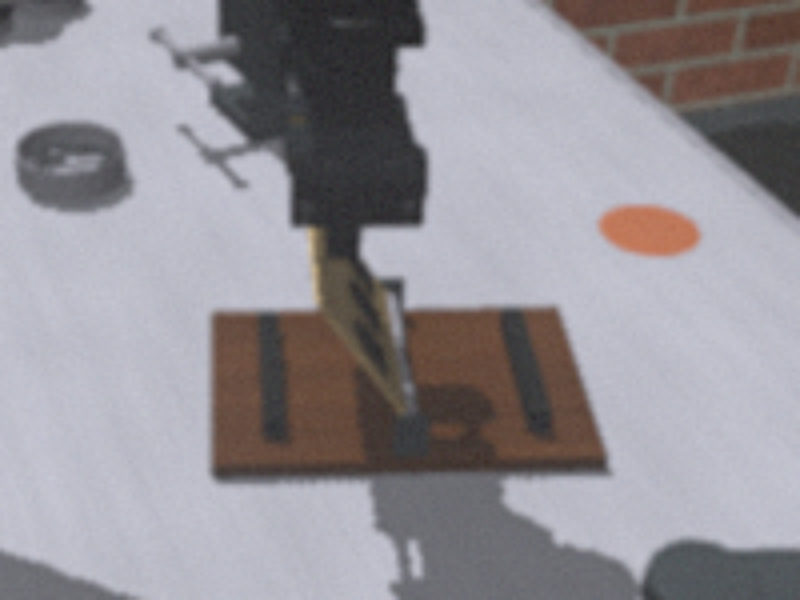

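The leaf is past upright at about 2.1 rad, with the tip on its plain outer strip and the stand still in place. I'll continue down.

```bash
python3 -m inch '[0.07,0,0.04,0,0,0, 0.13,0,0.08,0,0,0, 0.2,0,0.135,0,0,0, 0.27,0,0.19,0,0,0, 0.33,0,0.255,0,0,0, 0.39,0,0.32,0,0,0, 0.45,0,0.395,0,0,0, 0.51,0,0.47,0,0,0, 0.55,0,0.54,0,0,0, 0.58,0,0.61,0,0,0, 0.605,0,0.68,0,0,0, 0.63,0,0.75,0,0,0, 0.645,0,0.81,0,0,0, 0.66,0,0.87,0,0,0, 0.665,0,0.915,0,0,0, 0.67,0,0.96,0,0,0, 0.67,0,0.96,0,0,0]'|grep -E 'force'
python3 -c "
from w import *
loc()
im=camera('side');cv2.imwrite('pics/s4.png',cv2.resize(im[120:270,200:400,::-1],(800,600)))
loc()"
```

```text
ft_force: [-0.3, -0.4, -0.1]
grip_force: 0.2
local x,y,z mm [ 3.5 90.9 56.7] yaw [ 0.284  0.959 -0.   ] F [-0.3 -0.4 -0.1] t 6.92 0.0009241826969145371
local x,y,z mm [ 3.5 90.9 56.9] yaw [ 0.284  0.959 -0.   ] F [-0.2 -0.9 -0.1] t 6.97 0.0007100250701126352
```

View pics/s4.png

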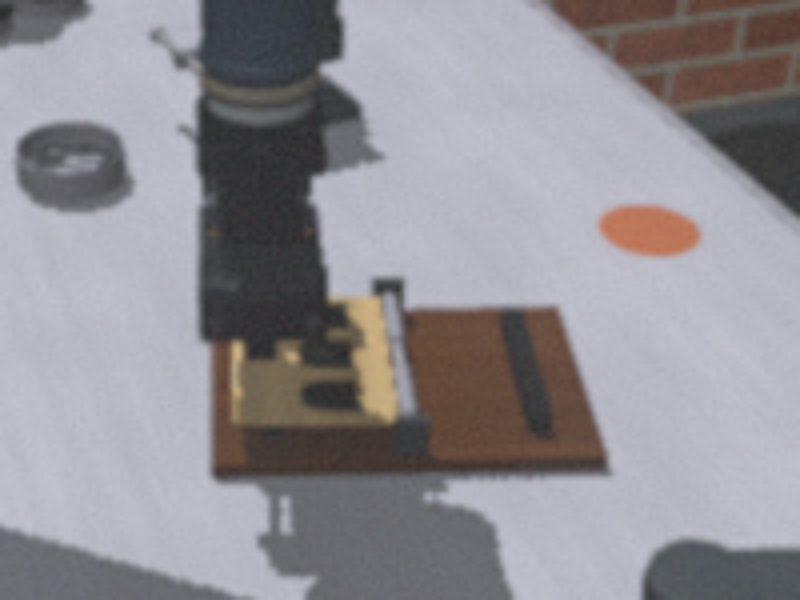

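The leaf is nearly flat on the +y half. I'll press down in small steps and watch the force.

```bash
python3 -m inch '[0,0,0.015,0,0,0, 0,0,0.03,0,0,0, 0,0,0.03,0,0,0, 0,0,0.03,0,0,0, 0,0,0.03,0,0,0]'|grep -E 'posi|ft_force'
python3 -m inch '[0,0,0.01,0,0,0, 0,0,0.02,0,0,0, 0,0,0.02,0,0,0, 0,0,0.02,0,0,0, 0,0,0.02,0,0,0]'|grep -E 'posi|ft_force'
```

```text
position: [0.5015, 0.0129, 0.055]
ft_force: [-0.6, 0.7, 0.4]
position: [0.5016, 0.0129, 0.0534]
ft_force: [-0.6, 0.7, 1.9]
```

```bash
python3 -m inch '[0,0,0.01,0,0,0, 0,0,0.02,0,0,0, 0,0,0.02,0,0,0, 0,0,0.02,0,0,0, 0,0,0.02,0,0,0]'|grep -E 'posi|ft_force'
python3 -m inch '[0,0,0.01,0,0,0, 0,0,0.015,0,0,0, 0,0,0.015,0,0,0, 0,0,0.015,0,0,0, 0,0,0.015,0,0,0]'|grep -E 'posi|ft_force'
```

```text
position: [0.5016, 0.0129, 0.0519]
ft_force: [-1.6, -0.1, 4.4]
position: [0.5016, 0.0129, 0.0509]
ft_force: [-1.9, 0.2, 7.0]
```

Force is 7 N and rising steeply, so the leaf is against its stop. I'll lift off and look.

```bash
python3 -m inch '[0,0,-0.05,0,0,0, 0,0,-0.15,0,0,0, 0,0,-0.5,0,0,0, 0,0,-1,0,0,0, 0,0,-1,0,0,0]'|grep -E 'posi|ft_force'
python3 -m inch '[0.2,0,-0.5,0,0,0, 0.6,0,-1,0,0,0, 0.9,0,-1,0,0,0, 0.9,0,-1,0,0,0]'|grep -E 'posi|ft_force'
python3 -c "
from w import *
im=camera('side');cv2.imwrite('pics/s5.png',cv2.resize(im[120:270,200:400,::-1],(800,600)))
c=get_calibration('side');S=stand(.58725,-.01629,1.28185)
f=lambda P:((proj(c,S(P))-[200,120])*4).round().tolist()
for a in(3.14,3.04,2.94):
  print(a,f([[x,-.11*np.cos(a)+.002*np.sin(a),.03+.11*np.sin(a)+.002] for x in(.07,-.07)]))
print(f([[-.085,.125,.012],[.085,.125,.012],[-.085,-.125,.012]]))"
```

```text
position: [0.5055, 0.0123, 0.1359]
ft_force: [1.6, -0.7, 0.0]
position: [0.4271, 0.0351, 0.212]
ft_force: [-1.2, 0.0, -1.1]
3.14 [[228.0, 299.0], [230.0, 425.0]]
3.04 [[228.0, 286.0], [231.0, 411.0]]
2.94 [[230.0, 272.0], [233.0, 397.0]]
[[207.0, 466.0], [207.0, 311.0], [606.0, 458.0]]
```

View pics/s5.png

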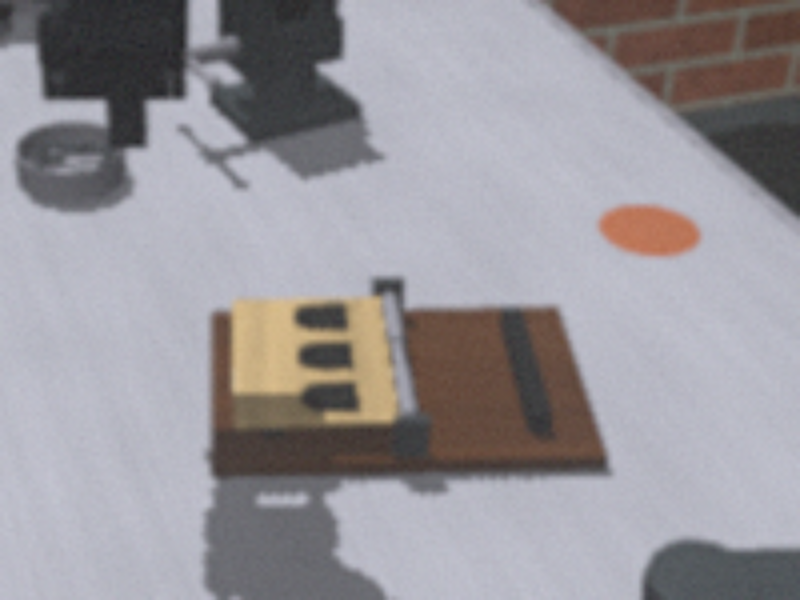

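The leaf lies flat: its edge corners at (233,299) and (233,425) match the prediction for 3.14 rad. The stand hasn't moved and the hand is clear.

```bash
python3 -c "
from rig import *
print(hand_in())"
```

```text
the job is handed in; nothing more can be done
None
```

The leaf was pushed up and over the spine, pressed flat on the other side (about 7 N), and the hand taken clear; the stand did not visibly move, nothing else was touched, and the job is handed in.

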